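Clear the make-up corner and hold the square home

ROBOT

A 6-joint arm with a two-finger parallel gripper is mounted at the origin on the work surface. World frame = base frame: x ahead of the robot, y to its left, z up, the work surface at z = 0. Lengths are in m, angles in rad, forces in N, time in s.
With the tool pointing down it reaches from about 0.275 to 0.975 m from the base axis. Payload 8.4 kg.
Tool frame: the origin (TCP) lies at the very end of the fingers, on their centre line; the grasp point (between the pads) lies 19 mm behind it (grip_depth is the distance from the TCP to the grasp point, in m); z points along the fingers, x is the direction in which the jaws open and shut, and the axes are right-handed (so a half turn about z gives the same grasp; the last joint's range is limited). The gripper opens to 92 mm and grips with 3 to 60 N. Pads are 20 mm wide; open, the fingers measure 128 mm over their backs; the gripper's body (75 mm by 189 mm) begins 69 mm behind the grasp point.
Start: joints at [-1.199, 0.353, 1.633, -0, 1.155, -0.002], TCP at [0.228, -0.582, 0.215] pointing down, gripper open.
Joint ranges: [-2.63, 2.63], [-0.92, 2.1], [0.06, 2.66], [-1.3, 4.44], [0, 2.69], [-3.02, 3.02]. Speed limits (rad/s): [2.22, 2.22, 2.79, 3.14, 3.14, 3.14].

INTERFACE

Orientations are given as a rotation vector (axis times angle).
In Python, from station import * gives the robot as it stands.
- The arm moves only by the tool step_arm, never from a script. Its arguments are lists of equal length, an entry for each row: "rotation": the turn, a rotation vector about the tool's x, y, z in rad, a list of three; "xyz": the shift along the tool's x, y, z in cm, a list of three; "hand": the closure, from -1 (fully open) to 1 (shut). In form: {"rotation": [[ax, ay, az], ...], "xyz": [[x, y, z], ...], "hand": [hand, ...]}. A call has 1 to 5 rows; each row is the pose to reach, as a shift and turn from the pose commanded when the call began, along the tool's axes at that moment; what a row does not reach only later rows make up. A row lasts 1/12 s, in which the tool goes at most 41.7 mm and 7.16 degrees, less where a joint would pass 70% of its speed; a pose out of reach is approached as far as the arm can. A call with a gripper value outside its range is refused whole. The fingers move at their own pace and stop on an object; "grip_force" is the grip in N (left out, the last holds). Time passes only in rows, so rows that repeat a pose let the fingers close. It gives the time, the measured TCP pose, the force and the opening at its end, in the units of the state.
- get_obs(): the state, without advancing time (a new reading comes with each control period).
- camera(name): name is "side" or "top"; returns a dict with "frame" (480x640x3 uint8, blue, green, red), "mtx" (3x3 intrinsics, pixels), "k1" (the pictures are not rectified: a ray, as slopes to the right and down, at radius r is drawn at 1 + k1 r^2 times it, then the intrinsics apply), "xyz" and "rotation" of the camera in the world. Camera axes: x right, y up, looking along -z (the intrinsics and any distortion apply to the point x, -y, -z); pixel columns grow to the right and rows downward; lengths in m; the calibration is good to about 2 mm. A picture is of the moment at which its call begins. There is no depth.
- sign_off(): hands the job in, once; it reports no verdict.
The state is a dict: "t": time; "joint_positions": joint angles; "qd": joint speeds; "effort": joint torques, N m; "tool_pos": TCP position; "tcp_rot": TCP orientation; "ft_force": force on the tool from outside, world axes, zero at the start; "wrist_torque": the same for the moment, N m; "finger_gap": finger opening in m.
Only numpy, scipy, OpenCV 4.12 (cv2) and the standard library are available. Lean on these libraries where they do the work, as an engineer would, in place of code of your own. Each camera call takes 0.05 s, during which the arm holds its last target.

TASK

Pick up the L-shaped metal square by its wooden grip and, with it, sweep the three loose metal spacing blocks along the long rail onto the dark mat in front of the end stop; do not touch the blocks with the fingers. Then bring the square into the corner, level and on or just above the bench, and press it firmly home, so that its long leg is flush on the long rail and its short leg touches the fixed stop and swings the sprung bar out until bar and rail are square. Finish while still gripping the square and leaning it firmly against both the rail and the stop; leave the other things on the bench alone.

Things in the scene. Friction and masses are not known exactly. Their poses are not given: they have to be found in the camera images.
- corner: The fixed make-up corner of flat steel bars on the bench, all 14 mm high. Origin: the inside corner between long rail and stop, at bench height. Frame: x, y level, z up, yaw varies; the long rail runs from the origin along -y, the bar side along -x, and the working space is x < 0, y < 0.
- bay (a point): Centre of the dark mat, a flat rectangle 100 mm (x) by 95 mm (y) beside the rail, flush with the bench (under 1 mm); at x = -52, y = -237.5 mm of the corner, same axes. The end stop, a fixed steel bar from x = -100 to 0 mm of the corner, 18 mm wide and 14 mm high, closes its far side with its inner face at y = -285 mm of the corner.
- rail: The long fixed rail of the corner; same origin and axes as the corner. Its inner face is at x = 0, from y = +22 to -303 mm; 22 mm wide (to +x), 14 mm high.
- stop: The short fixed stop of the corner; same origin and axes as the corner. Its inner face is at y = 0, from x = -28 to 0 mm; 22 mm wide (to +y), 14 mm high.
- bar (a joint): Angle (rad) of the swinging bar: 0 = square to the rail, inner face in line with the stop's face; positive = free end swung inwards, to -y of the corner (0.2 to 0.36 at the start). Steel, 18 mm wide, 14 mm high, pin at x = -40, y = +9 mm of the corner, 92 mm from pin to free end. A spring pushes it inwards with about 0.05 to 0.09 Nm at square; let go, it swings back.
- square: The loose L-shaped square, aluminium, 12 mm thick, lying flat, 0.28 kg or so. Its origin is the outside corner (heel) on the underside, z up. The long leg runs 150 mm along -y, its outer face at x = 0; the short leg runs 100 mm along -x, its outer face at y = 0; both legs are 30 mm wide. Held just clear of the bench (2 to 3 mm) it slides home without dragging. Seated, its origin and axes coincide with those of the corner.
- grip (a point): Middle of the square's upright wooden grip, a block 22 mm (x) by 60 mm (y), from 12 to 60 mm above the square's underside; the point is at x = -15, y = -45, z = 40 mm of the square and has the square's axes.
- block_a_mid (a point): Centre of a loose dark steel spacing block, 22 x 24 x 16 mm (x, y, height), about 70 g, lying near the long rail between the corner and the mat, its centre 110 to 170 mm from the stop's face.
- block_b_mid (a point): Centre of a loose dark steel spacing block, 24 x 20 x 16 mm (x, y, height), about 70 g, lying near the long rail between the corner and the mat, its centre 110 to 170 mm from the stop's face.
- block_c_mid (a point): Centre of a loose dark steel spacing block, 30 x 18 x 16 mm (x, y, height), about 70 g, lying near the long rail between the corner and the mat, its centre 110 to 170 mm from the stop's face.
- tin: Bystander: round can 66 mm across, 70 mm high; origin under its centre.
- planer: Bystander: plain wooden block 75 x 120 x 32 mm; origin under its centre.
- roller: Bystander: hand roller, 32 mm thick and 90 mm long with a handle, lying beyond the end stop; origin on the bench under the roller's middle.

How it is judged:
On the way:
1. all three blocks swept onto the mat in front of the end stop while the square is held in the fingers (y of block_a_mid in the frame of corner between -0.29 and -0.185 m and x of block_a_mid in the frame of corner between -0.115 and 0.002 m and height (world z) of each of block_a_mid, block_b_mid, block_c_mid below 0.016 m and y of block_b_mid in the frame of corner between -0.29 and -0.185 m and x of block_b_mid in the frame of corner between -0.115 and 0.002 m and y of block_c_mid in the frame of corner between -0.29 and -0.185 m and x of block_c_mid in the frame of corner between -0.115 and 0.002 m and contact force between the fingers and square above 2 N), for 0.2 s.
At the end, for the whole second after the job is handed in: Block centres over the mat (5 mm slack); square flat, heel within 3 mm of the inside corner, within 0.03 rad of its axes, pressing the rail and the stop with 0.5 N or more each and touching the bar, which is within 0.035 rad of square; fingers still gripping the square (all of step 1 and x of square in the frame of corner between -0.003 and 0.003 m and y of square in the frame of corner between -0.003 and 0.003 m and z of square in the frame of corner between -0.003 and 0.007 m and angle between the x axis of square and the x axis of corner, either way round below 0.03 rad and angle between square's own z axis and vertical below 0.04 rad and value of joint bar between -0.035 and 0.035 rad and contact force between square and rail above 0.5 N and contact force between square and stop above 0.5 N and contact force between square and bar above 0.1 N); the arm keeps its last pose, push and grip.
It fails at once if the fingers or arm touch a spacing block (contact force between any of the fingers, the arm and block_a above 1 N or contact force between any of the fingers, the arm and block_b above 1 N or contact force between any of the fingers, the arm and block_c above 1 N).
It fails at once if a bystander is disturbed (distance of any of tin, planer, roller from where it was at the start of the episode above 0.03 m).
It also fails if it takes over 51 s, if anything falls off the work surface, if the arm or the gripper's body presses on something with over 40 N, if the wrist force passes 120 N, or if a joint passes its speed limit or range.

## Working session

There is one attempt and no reset: what is moved stays moved. The work goes in short steps, Python scripts to look and compute and a tool call to move; the robot and the scene stay as the last step left them, time stands still between calls to the robot, and variables do not carry over. Pictures are saved under pics/ and viewed, and the job is handed in when it is done.

Besides the shell and the picture viewer there is one more tool, called after ">>>" by a JSON object that holds its "op" and its "data", one argument or row to a line. step_arm: Moves the arm, as the interface text tells. Its arguments: {"type":"object","properties":{"rotation":{"type":"array"},"xyz":{"type":"array"},"hand":{"type":"array"},"grip_force":{"type":"number"}},"required":["rotation","xyz","hand"]}

```bash
ls; mkdir -p pics; python3 - <<'E'
from station import *
import cv2
o=get_obs();print(o)
for n in("top","side"):
    c=camera(n);cv2.imwrite(f"pics/{n}0.png",c["frame"]);print(n,c["mtx"],c["k1"],c["xyz"],c["rotation"])
E
```

```text
pics
{'t': 0.0, 'joint_positions': array([-1.19942611e+00,  3.53611799e-01,  1.63410638e+00,  4.97365961e-05,
        1.15519420e+00, -2.41307062e-03]), 'qd': array([ 0.00010072, -0.00190445,  0.00181545,  0.00028275, -0.00091427,
       -0.00073789]), 'effort': array([ 2.45185593e-04, -5.93853414e+01, -3.34210539e+01,  6.97482331e-02,
        2.35374126e-02, -1.27713847e-04]), 'tool_pos': array([ 0.22804696, -0.58139757,  0.21389827]), 'tcp_rot': array([-2.59484903e+00,  1.76958657e+00,  1.66905186e-03]), 'ft_force': array([ 0.83464126, -0.51811854, -0.70615334]), 'wrist_torque': array([ 0.03836464,  0.02794611, -0.00140165]), 'finger_gap': 0.092002816725505}
top [[510.17238507   0.         315.68455277]
 [  0.         510.17238507 234.88540947]
 [  0.           0.           1.        ]] 0.03583423527593353 [0.43999092 0.03257033 0.98942048] [ 0.08462477 -0.05323732 -1.55967459]
side [[439.78216146   0.         316.00749714]
 [  0.         439.78216146 240.27962639]
 [  0.           0.           1.        ]] 0.03159451315766705 [ 0.47345013 -0.74880223  0.64328648] [ 0.94478553 -0.03736491 -0.07151961]
```

View pics/top0.png

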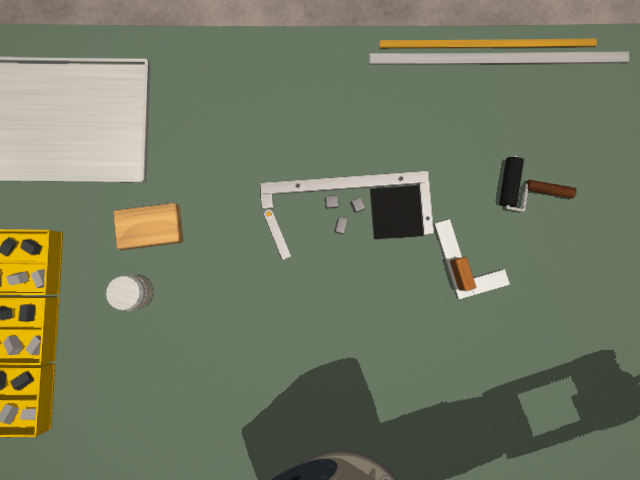

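View pics/side0.png

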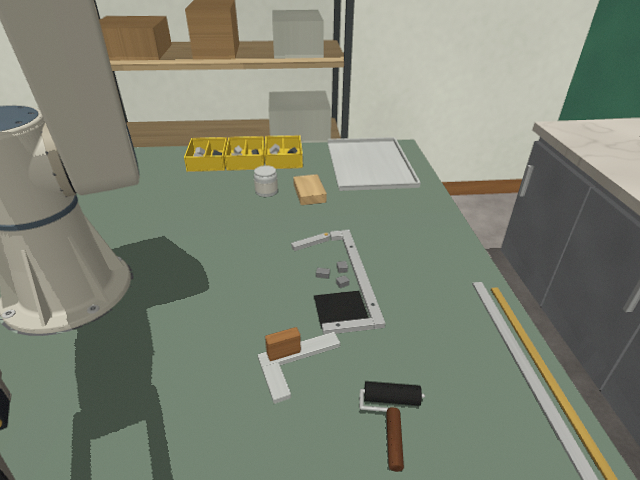

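```bash
python3 - <<'E'
import cv2
f=cv2.imread("pics/top0.png")
cv2.imwrite("pics/cropA.png",cv2.resize(f[160:270,250:350],None,fx=5.4,fy=5.4,interpolation=cv2.INTER_CUBIC))
cv2.imwrite("pics/cropB.png",cv2.resize(f[160:310,360:520],None,fx=4,fy=4,interpolation=cv2.INTER_CUBIC))
E
cat > h.py <<'E'
import numpy as np,cv2
from scipy.spatial.transform import Rotation as R
from station import *
def px2w(c,uv,z):
    """pixels -> world at height z"""
    uv=np.atleast_2d(np.array(uv,float)); K=c["mtx"]
    d=(uv-[K[0,2],K[1,2]])/[K[0,0],K[1,1]]
    s=d.copy()
    for _ in range(20): s=d/(1+c["k1"]*(s**2).sum(1,keepdims=True))
    v=R.from_rotvec(c["rotation"]).apply(np.c_[s[:,0],-s[:,1],-np.ones(len(s))])
    t=(z-c["xyz"][2])/v[:,2]
    return np.array(c["xyz"])+v*t[:,None]
def w2px(c,P):
    P=np.atleast_2d(np.array(P,float))
    q=R.from_rotvec(c["rotation"]).inv().apply(P-c["xyz"])
    s=np.c_[q[:,0],-q[:,1]]/-q[:,2:3]
    s=s*(1+c["k1"]*(s**2).sum(1,keepdims=True))
    return s*[c["mtx"][0,0],c["mtx"][1,1]]+[c["mtx"][0,2],c["mtx"][1,2]]
E
```

```text
(no output)
```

View pics/cropA.png

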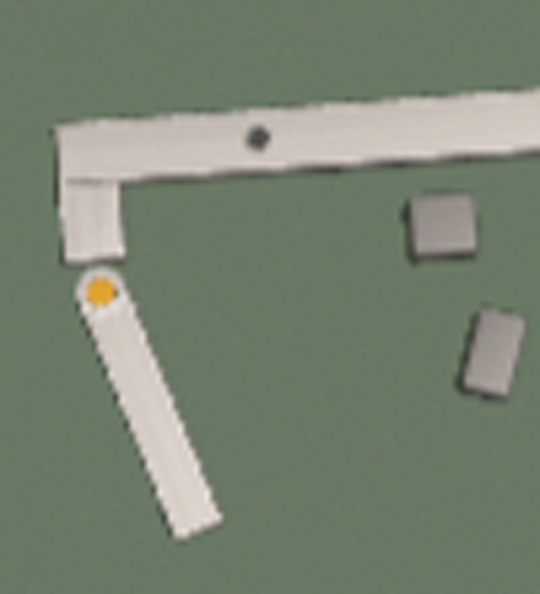

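View pics/cropB.png

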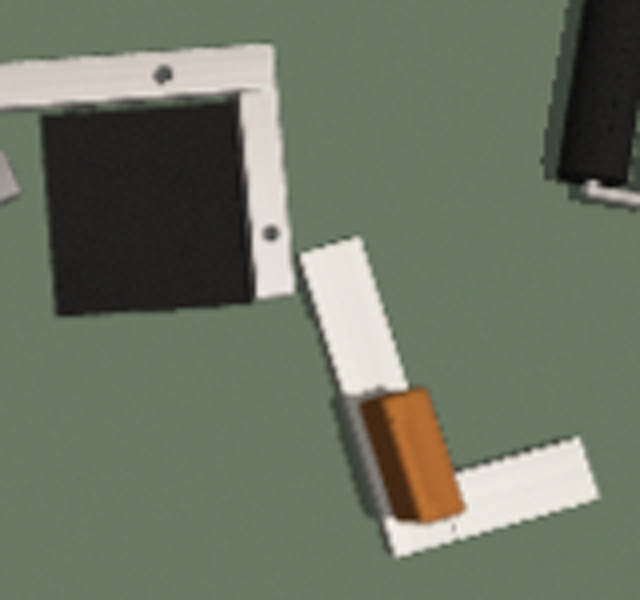

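```bash
cat > fit.py <<'E'
from h import *
from scipy.optimize import least_squares
def fit(c,local,uv,p0,free_bias=False):
    local=np.array(local)/1000.; uv=np.array(uv,float)
    def W(p):
        M=R.from_euler("z",p[2]).as_matrix(); return local@M.T+[p[0],p[1],0]
    r=least_squares(lambda p:(w2px(c,W(p))-uv).ravel(),p0,x_scale=[.01,.01,.02])
    return r.x,r.fun.reshape(-1,2)
E
cat > m1.py <<'E'
from fit import *
c=camera("top")
A=lambda p:(np.array(p,float)+.5)/5.4-.5+[250,160]
B=lambda p:(np.array(p,float)+.5)/4-.5+[360,160]
L=[[22,22,14],[-28,22,14],[-28,0,14],[0,0,14],[22,-303,14],[-100,-303,14],[-100,-285,14],[0,-285,14]]
uv=np.r_[A([[57,127],[66,263],[124,257],[120,183]]),B([[272,45],[293,291],[258,299],[241,92]])]
p,r=fit(c,L,uv,[.53,.1,0]);print("corner",p,"\n",r.round(2))
np.save("corner.npy",p)
M=R.from_euler("z",p[2]).as_matrix()
bl=px2w(c,A([[442,226],[493,352]]),.016)
print("blocks corner frame",((bl-[p[0],p[1],0])@M*1000).round(1))
b=px2w(c,[[357.5,205]],.016);print(((b-[p[0],p[1],0])@M*1000).round(1))
# mat
m=px2w(c,B([[43,116],[58,315],[253,300]]),.0005);print("mat",((m-[p[0],p[1],0])@M*1000).round(1))
bt=px2w(c,A([[101,291],[180,539],[222,518]]),.014);print("bar",((bt-[p[0],p[1],0])@M*1000).round(1))
Ls=[[0,0,12],[-100,0,12],[-100,-30,12],[-30,-150,12],[0,-150,12]]
q,r=fit(c,Ls,B([[395,553],[600,496],[578,437],[360,237],[300,253]]),[.36,-.3,1.8]);print("square",q,"\n",r.round(2))
np.save("square.npy",q)
# grip top
g=np.array([[-4,-75,60],[-26,-75,60],[-26,-15,60],[-4,-15,60]])/1e3
Ms=R.from_euler("z",q[2]).as_matrix();print("grip top predicted crop px",((w2px(c,g@Ms.T+[q[0],q[1],0])-[360,160])*4).round(0))
G=np.array([-.015,-.045,.04])@Ms.T+[q[0],q[1],0];print("grip",G)
o=get_obs();T=R.from_rotvec(o["tcp_rot"]);print(T.as_matrix().round(3))
E
python3 m1.py
```

```text
corner [0.60602054 0.13805168 0.08097369] 
 [[-0.18 -0.25]
 [-0.27  0.07]
 [ 0.35  0.36]
 [ 0.17 -0.24]
 [ 0.1  -0.37]
 [ 0.53  0.97]
 [-0.19 -0.36]
 [-0.53 -0.19]]
blocks corner frame [[ -24.7 -113.5   16. ]
 [ -71.1 -128.3   16. ]]
[[ -35.2 -163.    16. ]]
mat [[  -2.7 -191.6    0.5]
 [-100.5 -191.2    0.5]
 [-100.  -285.5    0.5]]
bar [[ -38.9    9.6   14. ]
 [-129.3  -12.9   14. ]
 [-122.9  -28.2   14. ]]
square [ 0.40788414 -0.2177806   1.86260108] 
 [[-0.06  0.7 ]
 [-0.09  0.29]
 [ 0.39 -0.3 ]
 [-0.08 -0.54]
 [-0.18 -0.18]]
grip top predicted crop px [[379. 395.]
 [426. 381.]
 [467. 510.]
 [419. 523.]]
grip [ 0.45529704 -0.21920085  0.04      ]
[[ 0.365 -0.931 -0.   ]
 [-0.931 -0.365  0.001]
 [-0.001  0.    -1.   ]]
```

```bash
cat > go.py <<'E'
import sys
from h import *
# go.py x y z yaw : level tool, tool x axis at yaw -> shift (cm) and turn in present tool axes
o=get_obs();T=R.from_rotvec(o["tcp_rot"])
x,y,z,yaw=map(float,sys.argv[1:5])
t=R.from_matrix(np.c_[[np.cos(yaw),np.sin(yaw),0],[np.sin(yaw),-np.cos(yaw),0],[0,0,-1]])
m=T.as_matrix()
print("t",round(o["t"],2),"xyz cm",(m.T@(np.array([x,y,z])-o["tool_pos"])*100).round(2),"rot",(T.inv()*t).as_rotvec().round(4),"pos",o["tool_pos"].round(4),"yaw",round(np.arctan2(m[1,0],m[0,0]),4),"gap",o["finger_gap"],"F",o["ft_force"].round(1),"j",o["joint_positions"].round(2))
E
python3 go.py .4553 -.2192 .13 1.8626
```

```text
t 0.15 xyz cm [-25.43 -34.38   8.43] rot [-1.5000e-03  1.0000e-04 -3.0596e+00] pos [ 0.2281 -0.5815  0.2141] yaw -1.197 gap 0.09177907100038256 F [ 0.1 -0.1  0.7] j [-1.2   0.35  1.63 -0.    1.16 -0.  ]
```

>>> {"op": "step_arm", "data": {
  "rotation": [
    [0,0,-0.12],
    [0,0,-0.24],
    [0,0,-0.36],
    [0,0,-0.48],
    [0,0,-0.6]
  ],
  "xyz": [
    [-2.2,-3.0,0],
    [-4.4,-6.0,0],
    [-6.6,-9.0,0],
    [-8.8,-12,0],
    [-11,-15,0]
  ],
  "hand": [-1,-1,-1,-1,-1]
}}

```text
t: 0.57
tool_pos: [0.3281, -0.423, 0.2144]
tcp_rot: [-3.005, 0.916, 0.0]
ft_force: [0.6, -1.2, -0.7]
finger_gap: 0.092
```

```bash
python3 go.py .4553 -.2192 .13 1.8626
```

```text
t 0.57 xyz cm [ -0.81 -24.01   8.44] rot [-5.0000e-04 -0.0000e+00 -2.4541e+00] pos [ 0.3281 -0.423   0.2144] yaw -0.5915 gap 0.09204521774630554 F [ 0.6 -1.2 -0.7] j [-0.91  0.21  1.82  0.    1.1  -0.32]
```

>>> {"op": "step_arm", "data": {
  "rotation": [
    [0,0,-0.12],
    [0,0,-0.24],
    [0,0,-0.36],
    [0,0,-0.48],
    [0,0,-0.6]
  ],
  "xyz": [
    [0,-3.6,0],
    [0,-7.2,0],
    [-0.4,-10.8,1],
    [-0.6,-14.4,2],
    [-0.8,-18,3]
  ],
  "hand": [-1,-1,-1,-1,-1]
}}

```text
t: 0.98
tool_pos: [0.4228, -0.2697, 0.1844]
tcp_rot: [3.141, 0.014, 0.001]
ft_force: [0.1, -0.5, -0.8]
finger_gap: 0.0921
```

```bash
python3 go.py .4553 -.2192 .13 1.8626
```

```text
t 0.98 xyz cm [ 3.29 -5.02  5.44] rot [ 6.0000e-04 -1.0000e-04 -1.8539e+00] pos [ 0.4228 -0.2697  0.1844] yaw 0.0087 gap 0.09211282885092867 F [ 0.1 -0.5 -0.8] j [-0.57  0.19  1.92  0.    1.02 -0.58]
```

>>> {"op": "step_arm", "data": {
  "rotation": [
    [0,0,-0.12],
    [0,0,-0.24],
    [0,0,-0.36],
    [0,0,-0.48],
    [0,0,-0.6]
  ],
  "xyz": [
    [0.66,-1,1],
    [1.3,-2,2],
    [2,-3,3],
    [2.6,-4,4],
    [3.29,-5.0,5]
  ],
  "hand": [-1,-1,-1,-1,-1]
}}

```text
t: 1.4
tool_pos: [0.4551, -0.2205, 0.134]
tcp_rot: [-2.997, -0.942, 0.0]
ft_force: [-0.0, -0.3, -0.0]
finger_gap: 0.0922
```

>>> {"op": "step_arm", "data": {
  "rotation": [
    [0,0,-0.12],
    [0,0,-0.24],
    [0,0,-0.36],
    [0,0,-0.48],
    [0,0,-0.6]
  ],
  "xyz": [
    [0,0,0],
    [0,0,0],
    [0,0,0],
    [0,0,0],
    [0,0,0]
  ],
  "hand": [-1,-1,-1,-1,-1]
}}

```text
t: 1.82
tool_pos: [0.4549, -0.221, 0.1343]
tcp_rot: [-2.584, -1.785, 0.0]
ft_force: [-1.0, 0.1, 0.8]
finger_gap: 0.0922
```

>>> {"op": "step_arm", "data": {
  "rotation": [
    [0,0,-0.12],
    [0,0,-0.24],
    [0,0,-0.36],
    [0,0,-0.48],
    [0,0,-0.6]
  ],
  "xyz": [
    [0,0,0],
    [0,0,0],
    [0,0,0],
    [0,0,0],
    [0,0,0]
  ],
  "hand": [-1,-1,-1,-1,-1]
}}

```text
t: 2.23
tool_pos: [0.4549, -0.2211, 0.1344]
tcp_rot: [-1.942, -2.469, 0.0]
ft_force: [0.4, -0.4, 0.7]
finger_gap: 0.0922
```

```bash
python3 go.py .4553 -.2192 .024 1.8626; python3 -c "
from h import *
c=camera('side');cv2.imwrite('pics/s1.png',cv2.resize(c['frame'][240:440,180:420],None,fx=3,fy=3,interpolation=cv2.INTER_CUBIC))
g=np.array([[-4,-75,60],[-26,-75,60],[-26,-15,60],[-4,-15,60],[0,0,12],[-100,0,12],[-100,-30,12],[-30,-150,12],[0,-150,12]])/1e3
q=np.load('square.npy')
Ms=R.from_euler('z',q[2]).as_matrix();print(((w2px(c,g@Ms.T+[q[0],q[1],0])-[180,240])*3).round(0))"
```

```text
t 2.23 xyz cm [ 0.18  0.09 11.04] rot [-0.0003 -0.0002 -0.0536] pos [ 0.4549 -0.2211  0.1344] yaw 1.809 gap 0.09222308885460391 F [ 0.4 -0.4  0.7] j [-0.46  0.27  1.96  0.    0.91 -2.26]
[[348. 257.]
 [360. 283.]
 [261. 312.]
 [250. 285.]
 [230. 342.]
 [277. 479.]
 [330. 461.]
 [479. 308.]
 [460. 274.]]
```

View pics/s1.png

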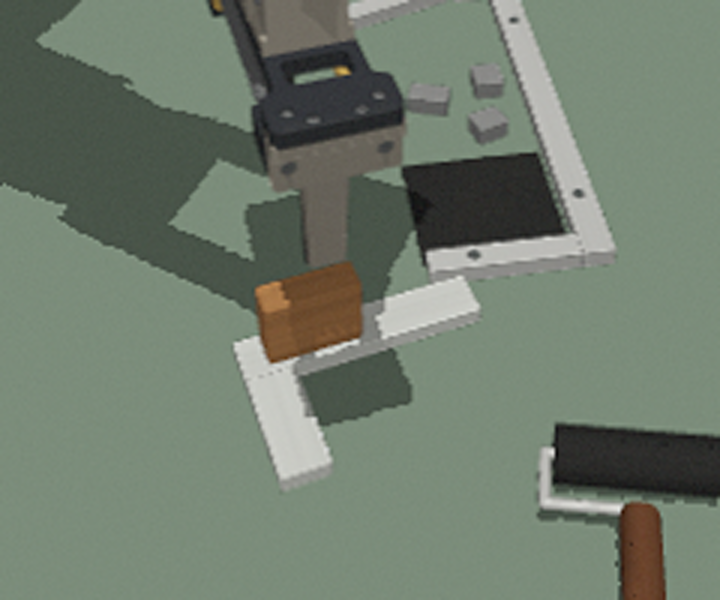

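>>> {"op": "step_arm", "data": {
  "rotation": [
    [0,0,-0.054],
    [0,0,-0.054],
    [0,0,-0.054],
    [0,0,-0.054],
    [0,0,-0.054]
  ],
  "xyz": [
    [0.18,0.1,3],
    [0.18,0.1,6],
    [0.18,0.1,9],
    [0.18,0.1,11],
    [0.18,0.1,11]
  ],
  "hand": [-1,-1,-1,-1,-1]
}}

```text
t: 2.7
tool_pos: [0.4529, -0.2179, 0.0211]
tcp_rot: [-1.882, -2.508, 0.002]
ft_force: [-0.2, -0.3, 0.4]
finger_gap: 0.0918
```

```bash
python3 go.py .4553 -.2192 .024 1.8626
```

```text
t 2.7 xyz cm [-0.19  0.19 -0.29] rot [-0.0047 -0.0043 -0.0084] pos [ 0.4529 -0.2179  0.0211] yaw 1.8542 gap 0.09177015837572304 F [-0.2 -0.3  0.4] j [-0.45  0.45  2.03  0.    0.67 -2.31]
```

>>> {"op": "step_arm", "data": {
  "rotation": [
    [0,0,-0.004],
    [0,0,-0.004],
    [0,0,-0.004],
    [0,0,-0.004],
    [0,0,-0.004]
  ],
  "xyz": [
    [0,0.1,0],
    [0,0.1,0],
    [0,0.1,0],
    [0,0.1,0],
    [0,0.1,0]
  ],
  "hand": [0.3,0.6,1,1,1],
  "grip_force": 50
}}

```text
t: 3.12
tool_pos: [0.4573, -0.2193, 0.0257]
tcp_rot: [1.876, 2.517, 0.001]
ft_force: [-0.1, -0.2, -0.7]
finger_gap: 0.0607
```

>>> {"op": "step_arm", "data": {
  "rotation": [
    [0,0,0],
    [0,0,0],
    [0,0,0],
    [0,0,0]
  ],
  "xyz": [
    [0,0,0],
    [0,0,0],
    [0,0,0],
    [0,0,0]
  ],
  "hand": [1,1,1,1]
}}

```text
t: 3.45
tool_pos: [0.4566, -0.219, 0.0247]
tcp_rot: [1.877, 2.519, 0.0]
ft_force: [-0.8, 0.3, 0.0]
finger_gap: 0.034
```

```bash
python3 go.py .4553 -.2192 .024 1.8626
```

```text
t 3.45 xyz cm [ 0.02 -0.13  0.07] rot [ 0.0001  0.0001 -0.0017] pos [ 0.4566 -0.219   0.0247] yaw 1.8609 gap 0.03403401316716004 F [-0.8  0.3  0. ] j [-0.45  0.44  2.02 -0.    0.67 -2.31]
```

>>> {"op": "step_arm", "data": {
  "rotation": [
    [0,0,0],
    [0,0,0],
    [0,0,0],
    [0,0,0],
    [0,0,0]
  ],
  "xyz": [
    [0,0,0],
    [0,0,0],
    [0,0,0],
    [0,0,0],
    [0,0,0]
  ],
  "hand": [1,1,1,1,1]
}}

```text
t: 3.87
tool_pos: [0.4565, -0.2189, 0.0246]
tcp_rot: [-1.877, -2.519, 0.0]
ft_force: [-0.9, 0.7, 0.3]
finger_gap: 0.0219
```

```bash
python3 go.py .4553 -.2192 .08 1.8626
```

```text
t 3.87 xyz cm [ 0.01 -0.12 -5.54] rot [-0.0001 -0.0001 -0.0016] pos [ 0.4565 -0.2189  0.0246] yaw 1.861 gap 0.02186462980633596 F [-0.9  0.7  0.3] j [-0.45  0.44  2.02 -0.    0.67 -2.31]
```

>>> {"op": "step_arm", "data": {
  "rotation": [
    [0,0,0],
    [0,0,0],
    [0,0,0],
    [0,0,0],
    [0,0,0]
  ],
  "xyz": [
    [0,0,-0.5],
    [0,0,-2],
    [0,0,-4],
    [0,0,-5.5],
    [0,0,-5.5]
  ],
  "hand": [1,1,1,1,1]
}}

```text
t: 4.28
tool_pos: [0.4581, -0.2197, 0.0821]
tcp_rot: [1.875, 2.516, 0.001]
ft_force: [1.4, -0.2, -3.3]
finger_gap: 0.0213
```

```bash
python3 go.py .4553 -.2192 .08 1.8626;  python3 -c "
from h import *
c=camera('top');cv2.imwrite('pics/t2f.png',c['frame']);cv2.imwrite('pics/t2.png',cv2.resize(c['frame'][190:320,400:540],None,fx=4.5,fy=4.5,interpolation=cv2.INTER_CUBIC))
c=camera('side');cv2.imwrite('pics/s2f.png',c['frame']);cv2.imwrite('pics/s2.png',cv2.resize(c['frame'][240:440,180:420],None,fx=3,fy=3,interpolation=cv2.INTER_CUBIC))"
```

```text
t 4.28 xyz cm [ 0.13 -0.25  0.21] rot [ 0.0029  0.0026 -0.0017] pos [ 0.4581 -0.2197  0.0821] yaw 1.8609 gap 0.021303022222344852 F [ 1.4 -0.2 -3.3] j [-0.45  0.35  2.    0.    0.79 -2.31]
```

View pics/t2.png

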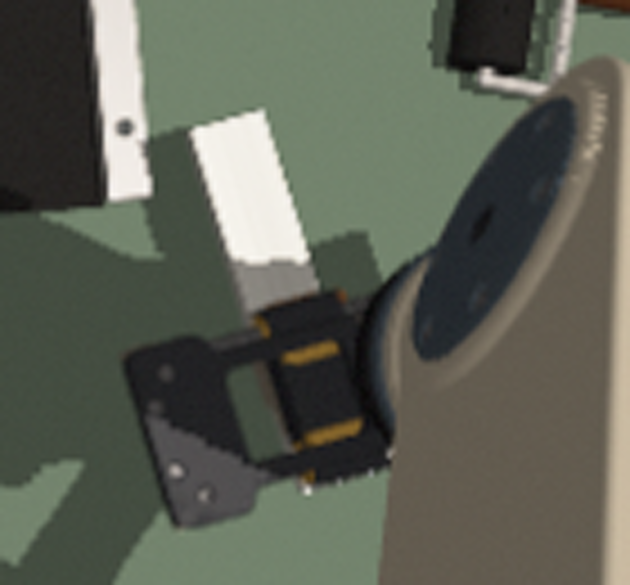

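View pics/s2.png

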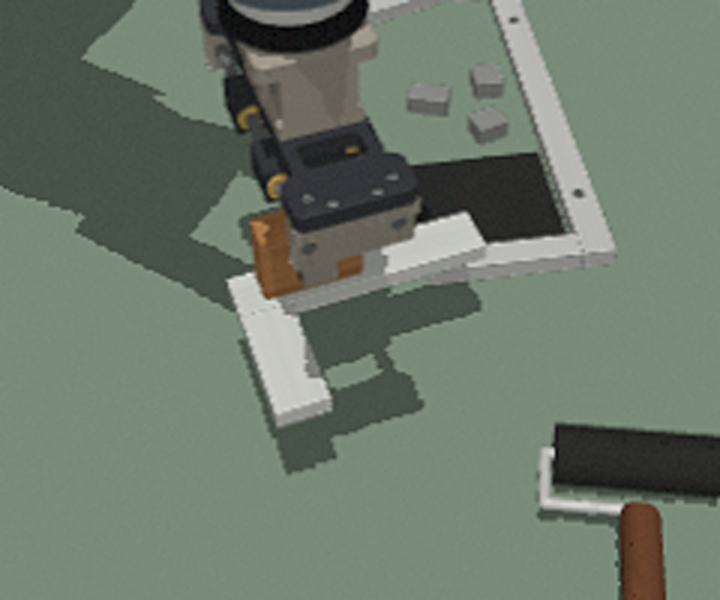

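```bash
cat > m2.py <<'E'
from fit import *
ct=camera("top");cs=camera("side");o=get_obs()
S=lambda p:(np.array(p,float)+.5)/3-.5+[180,240]
T_=lambda p:(np.array(p,float)+.5)/4.5-.5+[400,190]
Ls=np.array([[0,0,12],[0,-150,12],[-30,-150,12],[-100,0,12],[-100,-30,12],[-100,0,0],[-100,-30,0]])/1e3
us=S([[229,284],[471,213],[486,246],[277,414],[330,401],[281,426],[331,411]])
Lt=np.array([[0,-150,12],[-30,-150,12]])/1e3; ut=T_([[191,131],[266,110]])
def W(p,L): return (R.from_euler("zxy",[p[3],p[4],p[5]])).apply(L)+p[:3]
f=lambda p:np.r_[(w2px(cs,W(p,Ls))-us).ravel(),(w2px(ct,W(p,Lt))-ut).ravel(), p[4]/.02,p[5]/.02]
q=np.load("square.npy")
r=least_squares(f,[q[0],q[1],.057,q[2],0,0],x_scale=[.01,.01,.01,.02,.02,.02])
print(r.x.round(4),"\n",r.fun[:-2].reshape(-1,2).round(2))
p=r.x
t=R.from_rotvec(o["tcp_rot"]);
print("tcp",o["tool_pos"],"z diff",o["tool_pos"][2]-p[2])
g=W(p,np.array([[-.015,-.045,.0246]]))[0];print("grip-foot minus tcp, world",g-o["tool_pos"],"square yaw - tool yaw",p[3]-np.arctan2(t.as_matrix()[1,0],t.as_matrix()[0,0]))
E
python3 m2.py
```

```text
[ 0.4103 -0.2198  0.0559  1.8614 -0.0152 -0.0058] 
 [[-0.53 -1.17]
 [-1.26  0.01]
 [ 0.4   0.12]
 [-0.18  0.44]
 [ 0.55 -1.07]
 [-1.03  1.38]
 [ 0.51  0.53]
 [ 0.09 -0.82]
 [-0.48 -0.8 ]]
tcp [ 0.45585875 -0.21861306  0.0787292 ] z diff 0.02281588375686148
grip-foot minus tcp, world [ 0.00172839 -0.00224384  0.00207996] square yaw - tool yaw 0.0004670786116451886
```

```bash
cat > tgt.py <<'E'
import sys,subprocess
from h import *
# tgt.py cx cy(mm, corner frame TCP) z(m) relyaw
p=np.load("corner.npy");x,y,z,a=map(float,sys.argv[1:5])
w=R.from_euler("z",p[2]).apply([x/1e3,y/1e3,0])+[p[0],p[1],0]
print("world",w.round(4),p[2]+a)
o=get_obs();l=R.from_euler("z",-p[2]).apply(o["tool_pos"]-[p[0],p[1],0]);F=R.from_euler("z",-p[2]).apply(o["ft_force"])
print("tcp in corner mm",(l*1000).round(1),"F corner",F.round(1))
subprocess.run(["python3","go.py",str(w[0]),str(w[1]),str(z),str(p[2]+a)])
E
python3 tgt.py -108.5 -75 .08 1.5708
```

```text
t 4.48 xyz cm [24.8  12.42 -0.12] rot [-0.0011 -0.0008  0.2092] pos [ 0.4559 -0.2186  0.0787] yaw 1.8609 gap 0.021453784578855037 F [-0.  -0.2 -2.4] j [-0.45  0.35  2.    0.    0.79 -2.31]
world [0.5039 0.0545 0.    ] 1.6517736938727066
tcp in corner mm [-178.5 -343.4   78.7] F corner [-0.  -0.2 -2.4]
```

>>> {"op": "step_arm", "data": {
  "rotation": [
    [0,0,0.04],
    [0,0,0.08],
    [0,0,0.12],
    [0,0,0.16],
    [0,0,0.2]
  ],
  "xyz": [
    [2.7,1.3,0],
    [5.4,2.6,0],
    [8,4,0],
    [10.7,5.4,0],
    [13.4,6.7,0]
  ],
  "hand": [1,1,1,1,1]
}}

```text
t: 4.9
tool_pos: [0.4818, -0.07, 0.0785]
tcp_rot: [-2.121, -2.316, 0.001]
ft_force: [0.6, -0.8, -3.0]
finger_gap: 0.0217
```

```bash
python3 tgt.py -108.5 -75 .08 1.5708
```

```text
t 4.9 xyz cm [12.21  3.3  -0.15] rot [-0.0017 -0.0005  0.0068] pos [ 0.4818 -0.07    0.0785] yaw 1.6586 gap 0.021691472447978005 F [ 0.6 -0.8 -3. ] j [-0.15  0.33  2.04  0.    0.78 -1.81]
world [0.5039 0.0545 0.    ] 1.6517736938727066
tcp in corner mm [-140.7 -197.3   78.5] F corner [ 0.6 -0.9 -3. ]
```

>>> {"op": "step_arm", "data": {
  "rotation": [
    [0,0,0.007],
    [0,0,0.007],
    [0,0,0.007],
    [0,0,0.007],
    [0,0,0.007]
  ],
  "xyz": [
    [3,0.8,0],
    [6,1.6,0],
    [9,2.5,0],
    [12.2,3.3,0],
    [12.2,3.3,0]
  ],
  "hand": [1,1,1,1,1]
}}

```text
t: 5.32
tool_pos: [0.5047, 0.0575, 0.0786]
tcp_rot: [-2.124, -2.314, -0.001]
ft_force: [-0.3, -0.6, -2.9]
finger_gap: 0.0217
```

```bash
python3 tgt.py -108.5 -75 .027 1.5708;  python3 -c "
from h import *
c=camera('top');cv2.imwrite('pics/t3f.png',c['frame']);cv2.imwrite('pics/t3.png',cv2.resize(c['frame'][150:300,240:440],None,fx=4,fy=4,interpolation=cv2.INTER_CUBIC))
c=camera('side');cv2.imwrite('pics/s3f.png',c['frame']);cv2.imwrite('pics/s3.png',cv2.resize(c['frame'][200:350,250:400],None,fx=4,fy=4,interpolation=cv2.INTER_CUBIC))"
```

```text
t 5.32 xyz cm [-0.3  -0.1   5.16] rot [-0.0002 -0.0013  0.0046] pos [0.5047 0.0575 0.0786] yaw 1.6563 gap 0.021694685932112243 F [-0.3 -0.6 -2.9] j [ 0.11  0.35  1.99  0.    0.79 -1.55]
world [0.5039 0.0545 0.    ] 1.6517736938727066
tcp in corner mm [-107.5  -72.1   78.6] F corner [-0.3 -0.6 -2.9]
```

View pics/t3.png

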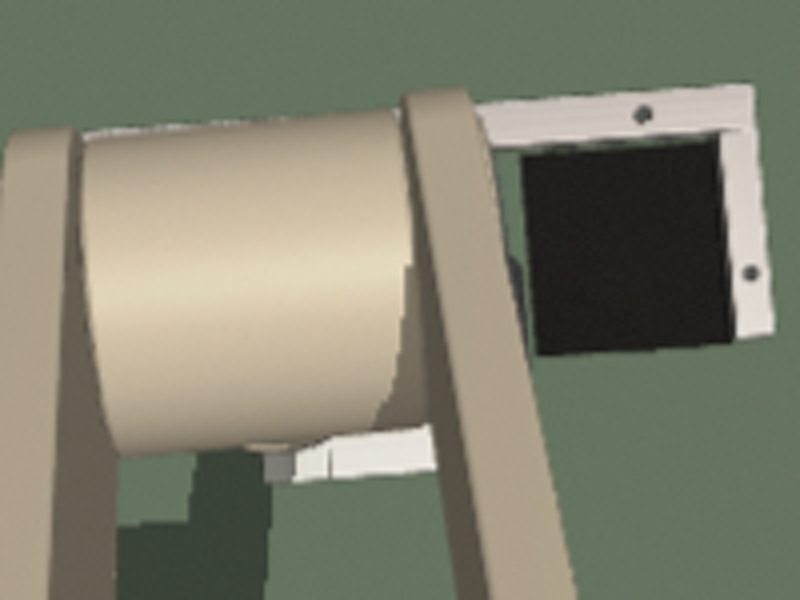

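View pics/s3.png

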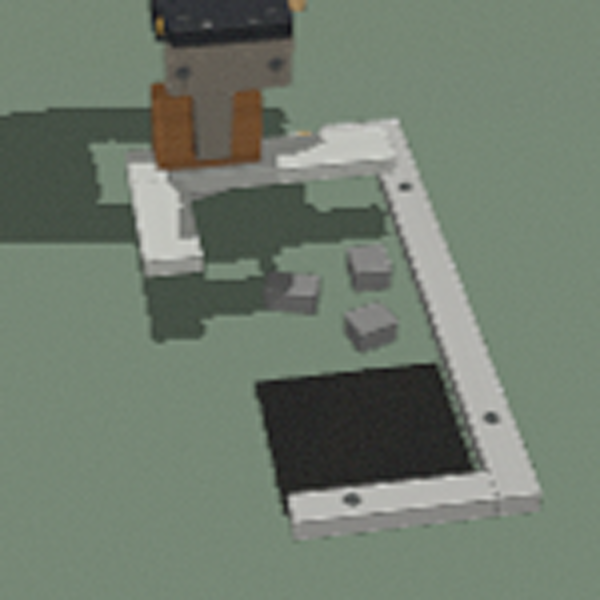

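```bash
cat > ov.py <<'E'
import sys
from h import *
# ov.py out x0 y0 w h scale tx ty tz : overlay of square from TCP and of the corner on the side view
out,x0,y0,w,h,s=sys.argv[1],*map(int,sys.argv[2:7])
off=np.array([-.015,-.0455,.0246]) if len(sys.argv)<8 else np.array(list(map(float,sys.argv[7:10])))
o=get_obs();c=camera("side");f=c["frame"][y0:y0+h,x0:x0+w];f=cv2.resize(f,None,fx=s,fy=s,interpolation=cv2.INTER_CUBIC)
T=R.from_rotvec(o["tcp_rot"]);F=R.from_matrix(T.as_matrix()@np.diag([1,-1,-1]))
Ls=np.array([[0,0,12],[0,-150,12],[-30,-150,12],[-30,-30,12],[-100,-30,12],[-100,0,12]])/1e3
def draw(P,col):
    q=((w2px(c,P)-[x0,y0]+.5)*s-.5).round().astype(int);cv2.polylines(f,[q.reshape(-1,1,2)],True,col,1);return q
print(draw(F.apply(Ls-off)+o["tool_pos"],(0,0,255)).tolist())
p=np.load("corner.npy");M=R.from_euler("z",p[2])
K=np.array([[0,0,14],[0,-285,14],[-100,-285,14],[-100,-303,14],[22,-303,14],[22,22,14],[-28,22,14],[-28,0,14]])/1e3
draw(M.apply(K)+[p[0],p[1],0],(255,0,0))
l=M.inv().apply(F.apply([-off])[0]+o["tool_pos"]-[p[0],p[1],0])*1000
print("square heel in corner, mm",l.round(1),"yaw",(M.inv()*F).as_euler("zyx").round(3))
cv2.imwrite(out,f)
E
python3 ov.py pics/o3.png 250 200 150 150 4
```

```text
[[124, 151], [383, 127], [395, 157], [183, 177], [200, 256], [143, 262]]
square heel in corner, mm [-154.6  -60.7   54. ] yaw [ 1.576  0.002 -0.   ]
```

View pics/o3.png

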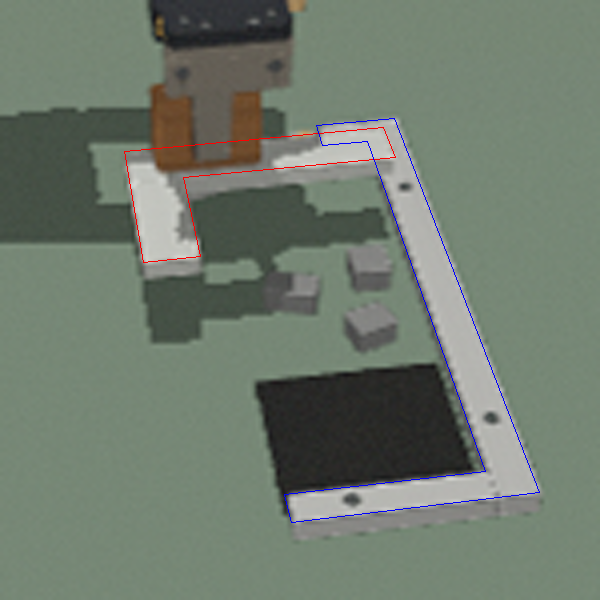

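>>> {"op": "step_arm", "data": {
  "rotation": [
    [0,0,0.004],
    [0,0,0.004],
    [0,0,0.004],
    [0,0,0.004],
    [0,0,0.004]
  ],
  "xyz": [
    [0,0,1.5],
    [0,0,3],
    [0,0,4.3],
    [0,0,5.1],
    [0,0,5.1]
  ],
  "hand": [1,1,1,1,1]
}}

```text
t: 5.88
tool_pos: [0.5026, 0.0519, 0.0268]
tcp_rot: [-2.132, -2.304, 0.004]
ft_force: [0.2, 0.2, -2.3]
finger_gap: 0.0219
```

```bash
python3 ov.py pics/o4.png 250 200 150 150 4;python3 tgt.py -108.5 -198 .027 1.5708
```

```text
[[127, 225], [379, 202], [390, 233], [184, 253], [199, 333], [144, 339]]
square heel in corner, mm [-155.6  -62.4    2.4] yaw [ 1.568  0.004 -0.   ]
t 5.93 xyz cm [-12.06   0.12   0.08] rot [-0.0023  0.0001 -0.003 ] pos [0.5033 0.0521 0.0278] yaw 1.6487 gap 0.021583860151292576 F [ 0.7 -0.1 -2.2] j [ 0.1   0.44  2.02 -0.    0.68 -1.55]
world [ 0.5139 -0.0681  0.    ] 1.6517736938727066
tcp in corner mm [-109.3  -77.4   27.8] F corner [ 0.7 -0.1 -2.2]
```

View pics/o4.png

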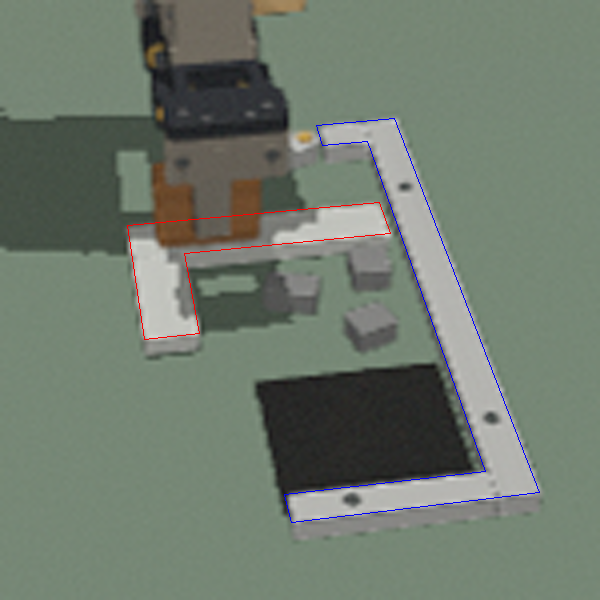

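>>> {"op": "step_arm", "data": {
  "rotation": [
    [0,0,0],
    [0,0,0],
    [0,0,0],
    [0,0,0],
    [0,0,0]
  ],
  "xyz": [
    [-0.8,0,0.05],
    [-1.6,0,0.05],
    [-2.4,0,0.05],
    [-3.2,0,0.05],
    [-4,0,0.05]
  ],
  "hand": [1,1,1,1,1]
}}

```text
t: 6.35
tool_pos: [0.5079, 0.0123, 0.0286]
tcp_rot: [2.132, 2.307, 0.001]
ft_force: [0.6, 1.8, -1.1]
finger_gap: 0.0218
```

>>> {"op": "step_arm", "data": {
  "rotation": [
    [0,0,0],
    [0,0,0],
    [0,0,0],
    [0,0,0],
    [0,0,0]
  ],
  "xyz": [
    [-0.8,0,0],
    [-1.6,0,0],
    [-2.4,0,0],
    [-3.2,0,0],
    [-4,0,0]
  ],
  "hand": [1,1,1,1,1]
}}

```text
t: 6.77
tool_pos: [0.5107, -0.0274, 0.0281]
tcp_rot: [2.132, 2.308, 0.0]
ft_force: [0.4, 2.0, -1.2]
finger_gap: 0.0219
```

```bash
python3 ov.py pics/o5.png 250 200 150 150 4;python3 tgt.py -108.5 -198 .027 1.5708
```

```text
[[143, 312], [412, 285], [425, 320], [205, 343], [223, 435], [163, 442]]
square heel in corner, mm [-153.9 -142.1    3.5] yaw [ 1.569 -0.     0.   ]
t 6.82 xyz cm [-3.97 -0.    0.11] rot [ 0.0001  0.0005 -0.0018] pos [ 0.5108 -0.0285  0.0281] yaw 1.65 gap 0.021784313777101265 F [ 1.3 -1.3 -2.1] j [-0.06  0.44  2.01 -0.    0.69 -1.71]
world [ 0.5139 -0.0681  0.    ] 1.6517736938727066
tcp in corner mm [-108.4 -158.3   28.1] F corner [ 1.2 -1.4 -2.1]
```

View pics/o5.png

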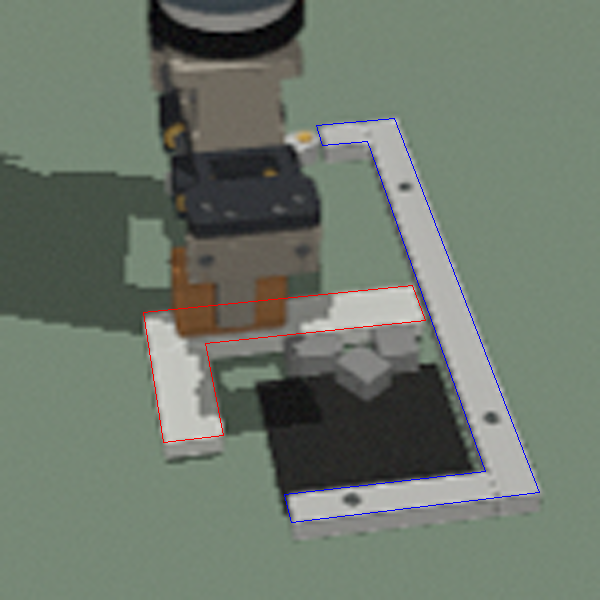

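>>> {"op": "step_arm", "data": {
  "rotation": [
    [0,0,0],
    [0,0,0],
    [0,0,0],
    [0,0,0],
    [0,0,0]
  ],
  "xyz": [
    [-0.8,0,0.05],
    [-1.6,0,0.05],
    [-2.4,0,0.05],
    [-3.1,0,0.05],
    [-3.7,0,0.05]
  ],
  "hand": [1,1,1,1,1]
}}

```text
t: 7.23
tool_pos: [0.5134, -0.0644, 0.0275]
tcp_rot: [-2.132, -2.307, 0.0]
ft_force: [-0.1, 0.4, -1.8]
finger_gap: 0.0217
```

>>> {"op": "step_arm", "data": {
  "rotation": [
    [0,0,0],
    [0,0,0],
    [0,0,0]
  ],
  "xyz": [
    [-0.2,0,0],
    [-0.2,0,0],
    [-0.2,0,0]
  ],
  "hand": [1,1,1]
}}

```text
t: 7.48
tool_pos: [0.5136, -0.0657, 0.0275]
tcp_rot: [-2.132, -2.307, 0.0]
ft_force: [-0.5, 0.3, -2.1]
finger_gap: 0.0216
```

```bash
python3 ov.py pics/o6.png 250 200 150 150 4;python3 tgt.py -108.5 -190 .08 1.5708
```

```text
[[151, 360], [428, 331], [441, 368], [214, 393], [234, 492], [172, 499]]
square heel in corner, mm [-154.  -180.5    2.9] yaw [ 1.569  0.    -0.   ]
t 7.53 xyz cm [ 0.54  0.   -5.24] rot [-0.0001  0.     -0.0019] pos [ 0.5136 -0.0655  0.0276] yaw 1.6499 gap 0.02177939286824301 F [ 0.5  0.  -2.6] j [-0.13  0.45  2.   -0.    0.69 -1.78]
world [ 0.5132 -0.0601  0.    ] 1.6517736938727066
tcp in corner mm [-108.5 -195.4   27.6] F corner [ 0.5  0.  -2.6]
```

View pics/o6.png

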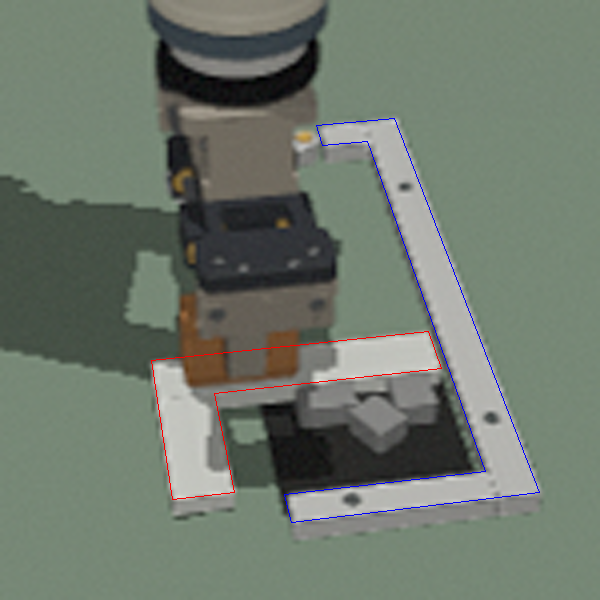

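>>> {"op": "step_arm", "data": {
  "rotation": [
    [0,0,0],
    [0,0,0],
    [0,0,0],
    [0,0,0],
    [0,0,0]
  ],
  "xyz": [
    [1,0,0],
    [2.5,0,-0.5],
    [4,0,-2.5],
    [5.5,0.5,-5],
    [7,1,-5.5]
  ],
  "hand": [1,1,1,1,1]
}}

```text
t: 7.95
tool_pos: [0.5194, 0.0066, 0.0855]
tcp_rot: [2.13, 2.306, 0.004]
ft_force: [2.0, -0.4, -1.4]
finger_gap: 0.0216
```

>>> {"op": "step_arm", "data": {
  "rotation": [
    [0,0,0.12],
    [0,0,0.24],
    [0,0,0.36],
    [0,0,0.48],
    [0,0,0.6]
  ],
  "xyz": [
    [1,1.5,0],
    [2,3,0],
    [3,4.5,0],
    [3.5,6,0],
    [3.5,7,0]
  ],
  "hand": [1,1,1,1,1]
}}

```text
t: 8.37
tool_pos: [0.5862, 0.0478, 0.0827]
tcp_rot: [2.722, 1.569, 0.002]
ft_force: [-0.2, 0.6, -2.0]
finger_gap: 0.0218
```

>>> {"op": "step_arm", "data": {
  "rotation": [
    [0,0,0.12],
    [0,0,0.24],
    [0,0,0.36],
    [0,0,0.48],
    [0,0,0.6]
  ],
  "xyz": [
    [0,0,0],
    [0,0,0],
    [0,0,0],
    [0,0,0],
    [0,0,0]
  ],
  "hand": [1,1,1,1,1]
}}

```text
t: 8.78
tool_pos: [0.5847, 0.0466, 0.0824]
tcp_rot: [-3.064, -0.693, 0.0]
ft_force: [-0.7, 0.2, -2.3]
finger_gap: 0.0213
```

```bash
python3 tgt.py -25 -87.5 .08 0
```

```text
t 8.78 xyz cm [ 0.41 -0.05  0.24] rot [-2.000e-04  3.000e-04  3.636e-01] pos [0.5847 0.0466 0.0824] yaw 0.4446 gap 0.02134834710980657 F [-0.7  0.2 -2.3] j [ 0.08  0.45  1.82  0.    0.87 -0.37]
world [0.5882 0.0488 0.    ] 0.08097369387270652
tcp in corner mm [-28.6 -89.5  82.4] F corner [-0.7  0.2 -2.3]
```

>>> {"op": "step_arm", "data": {
  "rotation": [
    [0,0,0.12],
    [0,0,0.24],
    [0,0,0.364],
    [0,0,0.364],
    [0,0,0.364]
  ],
  "xyz": [
    [0,0,0],
    [0.2,0,0],
    [0.2,0,0],
    [0.2,0,0],
    [0.2,0,0]
  ],
  "hand": [1,1,1,1,1]
}}

```text
t: 9.2
tool_pos: [0.5866, 0.0471, 0.0825]
tcp_rot: [-3.138, -0.142, 0.0]
ft_force: [0.3, 0.0, -1.8]
finger_gap: 0.0222
```

```bash
python3 ov.py pics/o7.png 250 180 150 150 4;python3 tgt.py -25 -87.5 .027 0
```

```text
[[365, 187], [427, 348], [370, 354], [324, 221], [202, 233], [195, 203]]
square heel in corner, mm [-12.1 -43.4  57.9] yaw [0.009 0.    0.   ]
t 9.25 xyz cm [ 0.17 -0.17  5.55] rot [0.     0.0003 0.01  ] pos [0.5866 0.047  0.0825] yaw 0.091 gap 0.02167337670546859 F [ 0.4 -0.3 -2.9] j [ 0.08  0.45  1.82 -0.    0.87 -0.01]
world [0.5882 0.0488 0.    ] 0.08097369387270652
tcp in corner mm [-26.7 -89.2  82.5] F corner [ 0.3 -0.4 -2.9]
```

View pics/o7.png

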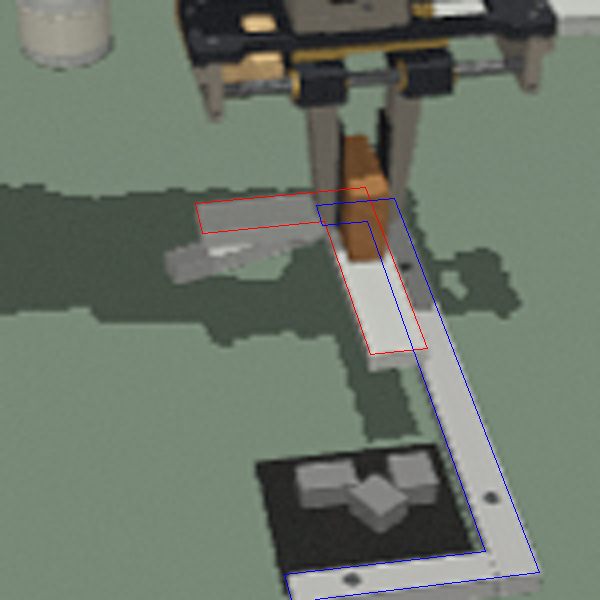

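>>> {"op": "step_arm", "data": {
  "rotation": [
    [0,0,0.01],
    [0,0,0.01],
    [0,0,0.01],
    [0,0,0.01],
    [0,0,0.01]
  ],
  "xyz": [
    [0.1,0,1.5],
    [0.2,0,3],
    [0.2,0,4.5],
    [0.2,0,5.5],
    [0.2,0,5.5]
  ],
  "hand": [1,1,1,1,1]
}}

```text
t: 9.67
tool_pos: [0.5873, 0.0466, 0.0255]
tcp_rot: [3.139, 0.123, -0.006]
ft_force: [-0.2, -0.3, -3.2]
finger_gap: 0.0217
```

>>> {"op": "step_arm", "data": {
  "rotation": [
    [0,0,0],
    [0,0,0]
  ],
  "xyz": [
    [0,0,0],
    [0,0,0]
  ],
  "hand": [1,1]
}}

```text
t: 9.83
tool_pos: [0.5893, 0.0466, 0.0282]
tcp_rot: [-3.139, -0.121, -0.001]
ft_force: [0.5, 0.3, -1.8]
finger_gap: 0.0214
```

```bash
python3 ov.py pics/o8.png 250 180 150 150 4;python3 tgt.py -15 -45.5 .027 0
```

```text
[[367, 262], [424, 428], [369, 434], [327, 297], [209, 308], [202, 277]]
square heel in corner, mm [ -8.8 -44.3   3.6] yaw [-0.004 -0.001 -0.   ]
t 9.88 xyz cm [ 0.86 -4.44  0.14] rot [ 0.     -0.0013 -0.0043] pos [0.5896 0.0466 0.0284] yaw 0.0767 gap 0.021562363487086286 F [-0.2  0.1 -2.3] j [ 0.08  0.53  1.84 -0.    0.77 -0.  ]
world [0.5947 0.0915 0.    ] 0.08097369387270652
tcp in corner mm [-23.8 -89.8  28.4] F corner [-0.2  0.1 -2.3]
```

View pics/o8.png

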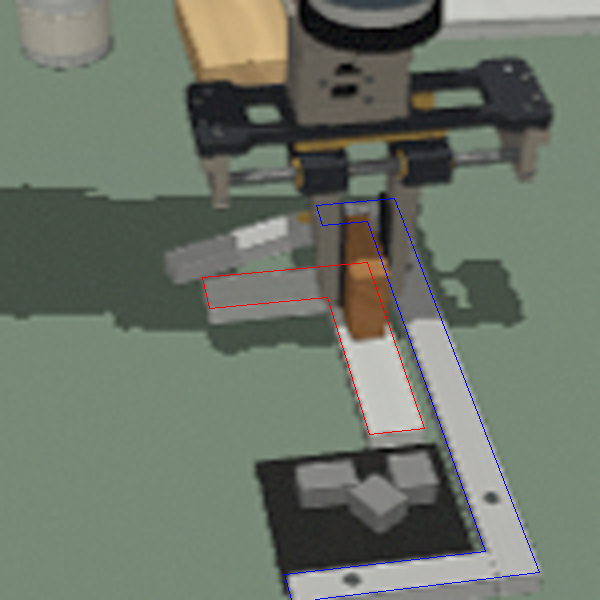

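>>> {"op": "step_arm", "data": {
  "rotation": [
    [0,0,-0.004],
    [0,0,-0.004],
    [0,0,-0.004],
    [0,0,-0.004],
    [0,0,-0.004]
  ],
  "xyz": [
    [0.1,-1,0.1],
    [0.2,-2,0.1],
    [0.3,-3,0.1],
    [0.4,-3.6,0.1],
    [0.4,-3.9,0.1]
  ],
  "hand": [1,1,1,1,1]
}}

```text
t: 10.3
tool_pos: [0.5899, 0.0871, 0.0267]
tcp_rot: [3.139, 0.128, 0.0]
ft_force: [-1.1, -0.9, -1.9]
finger_gap: 0.0218
```

>>> {"op": "step_arm", "data": {
  "rotation": [
    [0,0,0],
    [0,0,0]
  ],
  "xyz": [
    [0,0,0],
    [0,0,0]
  ],
  "hand": [1,1]
}}

```text
t: 10.47
tool_pos: [0.5901, 0.0861, 0.0266]
tcp_rot: [-3.139, -0.127, -0.001]
ft_force: [0.0, -0.6, -1.9]
finger_gap: 0.0219
```

```bash
python3 ov.py pics/o9.png 250 180 150 150 4;python3 tgt.py -15 -45.5 .027 0
```

```text
[[360, 226], [415, 382], [362, 387], [321, 259], [206, 270], [200, 241]]
square heel in corner, mm [-5.1 -5.   2.1] yaw [-0. -0.  0.]
t 10.52 xyz cm [ 0.51 -0.53 -0.04] rot [-0.     -0.0003 -0.0008] pos [0.5901 0.0858 0.0266] yaw 0.0802 gap 0.021835353686212464 F [ 1.1 -0.2 -2.3] j [0.14 0.54 1.83 0.   0.77 0.06]
world [0.5947 0.0915 0.    ] 0.08097369387270652
tcp in corner mm [-20.1 -50.8  26.6] F corner [ 1.  -0.3 -2.3]
```

View pics/o9.png

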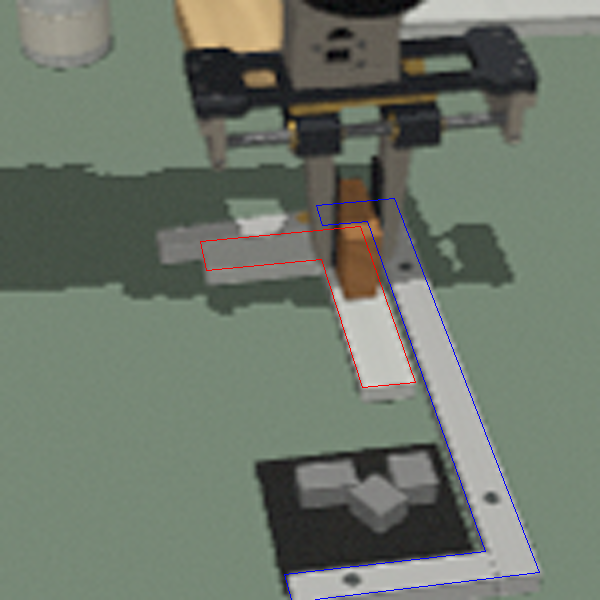

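>>> {"op": "step_arm", "data": {
  "rotation": [
    [0,0,0],
    [0,0,0],
    [0,0,0],
    [0,0,0]
  ],
  "xyz": [
    [0.15,0,0],
    [0.3,0,0],
    [0.45,0,0],
    [0.45,0,0]
  ],
  "hand": [1,1,1,1]
}}

```text
t: 10.85
tool_pos: [0.5949, 0.0858, 0.0266]
tcp_rot: [-3.139, -0.125, -0.001]
ft_force: [0.1, -1.1, -1.6]
finger_gap: 0.0217
```

```bash
python3 tgt.py -15 -45.5 .027 0
```

```text
t 10.85 xyz cm [ 0.03 -0.56 -0.04] rot [ 0.     -0.0004 -0.0013] pos [0.5949 0.0858 0.0266] yaw 0.0796 gap 0.02168564795755803 F [ 0.1 -1.1 -1.6] j [ 0.14  0.55  1.82 -0.    0.78  0.06]
world [0.5947 0.0915 0.    ] 0.08097369387270652
tcp in corner mm [-15.3 -51.1  26.6] F corner [-0.  -1.1 -1.6]
```

>>> {"op": "step_arm", "data": {
  "rotation": [
    [0,0,0],
    [0,0,0],
    [0,0,0],
    [0,0,0]
  ],
  "xyz": [
    [0.1,0,0],
    [0.2,0,0],
    [0.3,0,0],
    [0.3,0,0]
  ],
  "hand": [1,1,1,1]
}}

```text
t: 11.18
tool_pos: [0.5968, 0.0862, 0.0264]
tcp_rot: [3.139, 0.125, -0.002]
ft_force: [-2.3, -2.1, 0.0]
finger_gap: 0.0218
```

```bash
python3 tgt.py -15 -45.5 .027 0; python3 ov.py pics/o10.png 250 180 150 150 4
```

```text
t 11.18 xyz cm [-0.16 -0.54 -0.06] rot [ 0.0001  0.0015 -0.0012] pos [0.5968 0.0862 0.0264] yaw 0.0798 gap 0.021789928876647435 F [-2.3 -2.1  0. ] j [0.14 0.55 1.81 0.   0.78 0.06]
world [0.5947 0.0915 0.    ] 0.08097369387270652
tcp in corner mm [-13.4 -50.9  26.4] F corner [-2.5 -1.9  0. ]
[[371, 226], [427, 381], [374, 387], [333, 259], [218, 269], [211, 240]]
square heel in corner, mm [ 1.6 -5.5  1.8] yaw [-0.001  0.002 -0.   ]
```

View pics/o10.png

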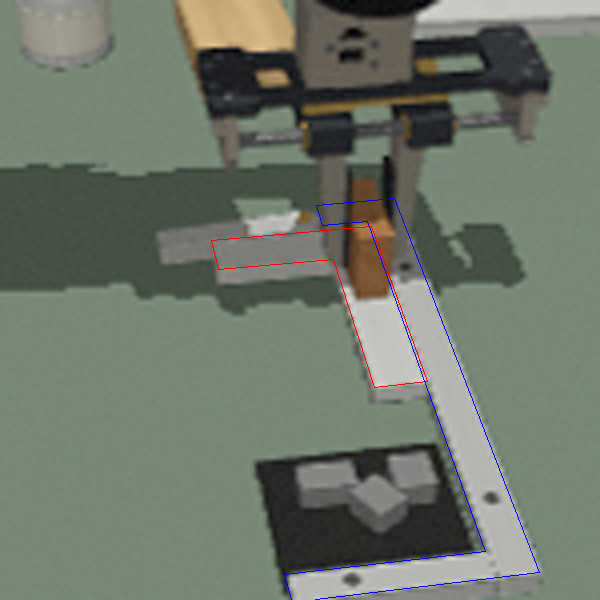

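>>> {"op": "step_arm", "data": {
  "rotation": [
    [0,0,0],
    [0,0,0],
    [0,0,0],
    [0,0,0],
    [0,0,0]
  ],
  "xyz": [
    [0,-0.15,0],
    [0,-0.3,0],
    [0,-0.45,0],
    [0,-0.6,0],
    [0,-0.6,0]
  ],
  "hand": [1,1,1,1,1]
}}

```text
t: 11.65
tool_pos: [0.5963, 0.0914, 0.0264]
tcp_rot: [3.137, 0.127, -0.002]
ft_force: [-4.1, -9.2, -1.4]
finger_gap: 0.0219
```

```bash
python3 tgt.py -15 -45.5 .027 0; python3 ov.py pics/o11.png 250 180 150 150 4
```

```text
t 11.65 xyz cm [-0.15 -0.03 -0.06] rot [ 0.0017  0.0014 -0.0002] pos [0.5963 0.0914 0.0264] yaw 0.0808 gap 0.02191107221440627 F [-4.1 -9.2 -1.4] j [ 0.15  0.55  1.81 -0.    0.78  0.07]
world [0.5947 0.0915 0.    ] 0.08097369387270652
tcp in corner mm [-13.5 -45.8  26.4] F corner [-4.8 -8.9 -1.4]
[[369, 221], [425, 375], [372, 380], [331, 254], [216, 264], [210, 236]]
square heel in corner, mm [ 1.5 -0.3  1.7] yaw [-0.     0.001 -0.002]
```

View pics/o11.png

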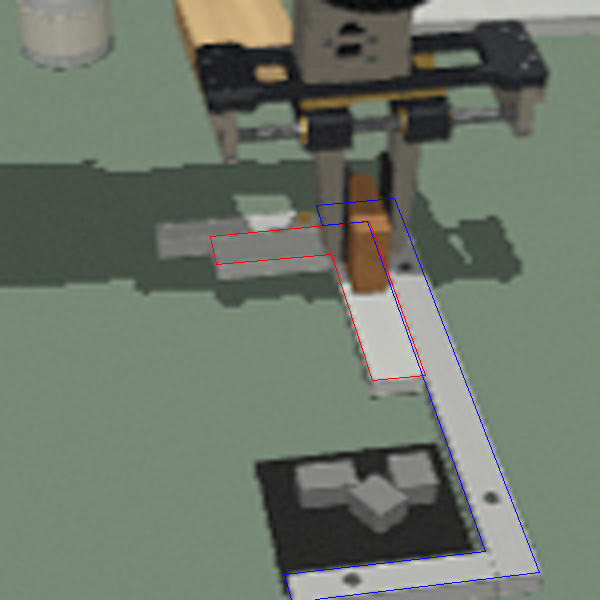

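>>> {"op": "step_arm", "data": {
  "rotation": [
    [0,0,0],
    [0,0,0],
    [0,0,0],
    [0,0,0]
  ],
  "xyz": [
    [0,-0.1,0],
    [0,-0.15,0],
    [0.1,-0.15,0],
    [0.1,-0.15,0]
  ],
  "hand": [1,1,1,1],
  "grip_force": 60
}}

```text
t: 12.03
tool_pos: [0.5964, 0.0915, 0.0265]
tcp_rot: [3.136, 0.127, -0.005]
ft_force: [-6.3, -16.7, 3.6]
finger_gap: 0.0215
```

```bash
python3 tgt.py -15 -45.5 .027 0; python3 ov.py pics/o12.png 250 180 150 150 4
```

```text
t 12.03 xyz cm [-0.16 -0.01 -0.05] rot [ 0.0032  0.0034 -0.    ] pos [0.5964 0.0915 0.0265] yaw 0.0809 gap 0.021524718420713764 F [ -6.3 -16.7   3.6] j [ 0.15  0.55  1.81 -0.    0.79  0.07]
world [0.5947 0.0915 0.    ] 0.08097369387270652
tcp in corner mm [-13.4 -45.6  26.5] F corner [ -7.7 -16.1   3.6]
[[369, 221], [425, 375], [372, 380], [331, 254], [216, 264], [210, 235]]
square heel in corner, mm [ 1.5 -0.2  1.7] yaw [-0.     0.003 -0.003]
```

View pics/o12.png

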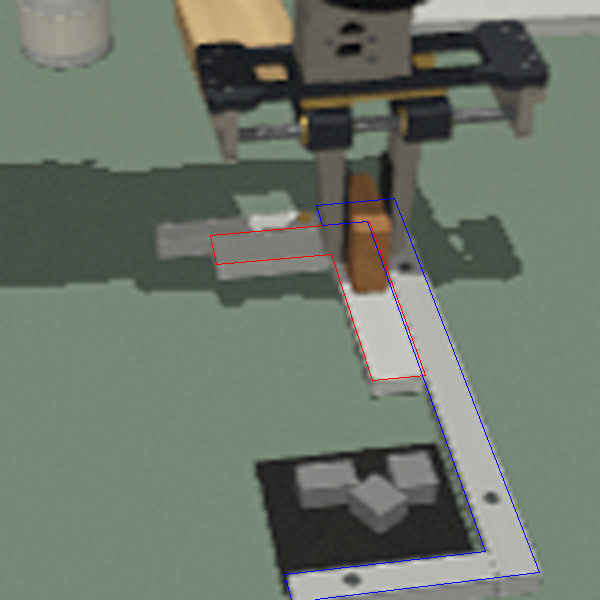

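```bash
python3 - <<'E'
from h import *
c=camera("side");t=camera("top")
p=np.load("corner.npy");M=R.from_euler("z",p[2])
for n,cc,(x0,y0,w,h),s in(("s",c,(280,215,80,75),8),("t",t,(240,160,180,110),4)):
    f=cv2.resize(cc["frame"][y0:y0+h,x0:x0+w],None,fx=s,fy=s,interpolation=cv2.INTER_CUBIC)
    cv2.imwrite(f"pics/z13{n}.png",f)
    K=np.array([[-40,0,14],[-132,0,14],[-132,18,14],[-40,18,14]])/1e3
    print(n,((w2px(cc,M.apply(K)+[p[0],p[1],0])-[x0,y0]+.5)*s-.5).round())
print(get_obs()["t"])
E
```

```text
s [[367. 174.]
 [ 71. 201.]
 [ 65. 168.]
 [357. 141.]]
t [[135. 216.]
 [147. 407.]
 [109. 409.]
 [ 97. 219.]]
12.1833
```

View pics/z13s.png

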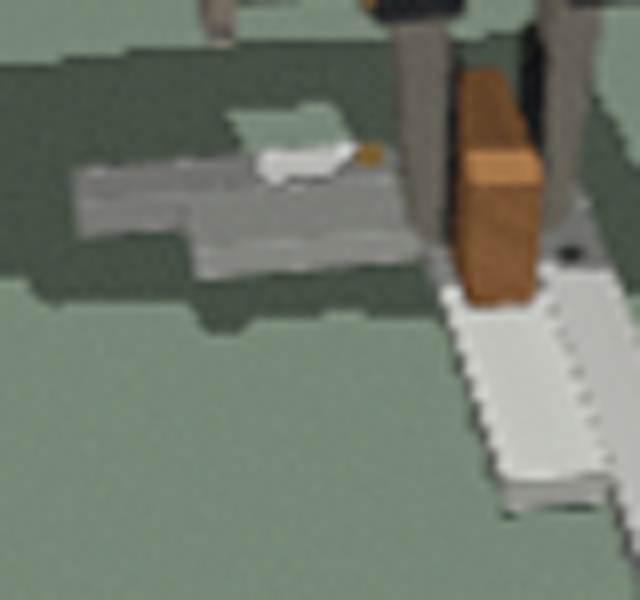

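View pics/z13t.png

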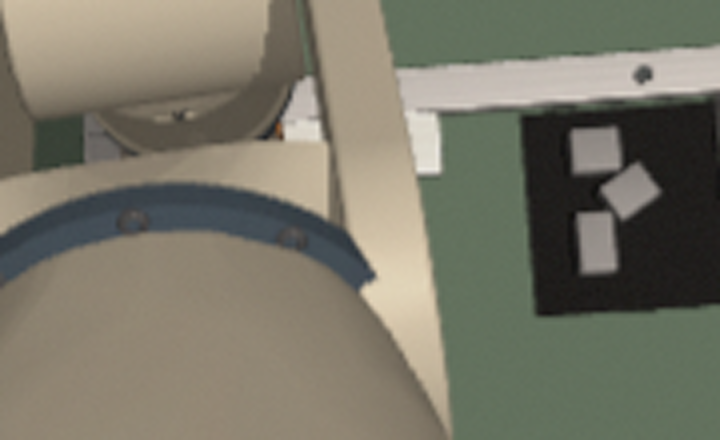

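>>> {"op": "step_arm", "data": {
  "rotation": [
    [0,0,0],
    [0,0,0],
    [0,0,0],
    [0,0,0],
    [0,0,0]
  ],
  "xyz": [
    [0.1,0,0],
    [0.1,0,0],
    [0.1,0,0],
    [0.1,0,0],
    [0.1,0,0]
  ],
  "hand": [1,1,1,1,1]
}}

```text
t: 12.6
tool_pos: [0.5965, 0.0915, 0.0264]
tcp_rot: [3.136, 0.127, -0.008]
ft_force: [-8.9, -16.1, 6.6]
finger_gap: 0.0217
```

>>> {"op": "step_arm", "data": {
  "rotation": [
    [0,0,0],
    [0,0,0],
    [0,0,0],
    [0,0,0],
    [0,0,0]
  ],
  "xyz": [
    [0,0,0],
    [0,0,0],
    [0,0,0],
    [0,0,0],
    [0,0,0]
  ],
  "hand": [1,1,1,1,1]
}}

```text
t: 13.02
tool_pos: [0.5965, 0.0915, 0.0264]
tcp_rot: [3.136, 0.127, -0.008]
ft_force: [-8.2, -15.2, 5.8]
finger_gap: 0.0219
```

```bash
python3 tgt.py -15 -45.5 .027 0; python3 ov.py pics/o14.png 280 215 80 75 8; python3 -c "
from h import *
from math import *
c=camera('top');p=np.load('corner.npy')
uv=(np.array([[596,150],[631,190],[598,243]])+.5)/4-.5+[240,160]
print(R.from_euler('z',-p[2]).apply(px2w(c,uv,.016)-[p[0],p[1],0]).round(4)); print(get_obs()['wrist_torque'])"
```

```text
t 13.02 xyz cm [-0.17 -0.01 -0.06] rot [ 0.0032  0.005  -0.0001] pos [0.5965 0.0915 0.0264] yaw 0.0809 gap 0.021933747538104863 F [ -8.2 -15.2   5.8] j [ 0.15  0.55  1.81 -0.    0.79  0.07]
world [0.5947 0.0915 0.    ] 0.08097369387270652
tcp in corner mm [-13.3 -45.6  26.4] F corner [ -9.4 -14.4   5.8]
[[499, 163], [611, 470], [504, 481], [422, 228], [193, 248], [180, 191]]
square heel in corner, mm [ 1.6 -0.2  1.6] yaw [-0.     0.005 -0.003]
[[-0.0244 -0.2236  0.016 ]
 [-0.045  -0.2387  0.016 ]
 [-0.0693 -0.2209  0.016 ]]
[-3.19422313  1.6235869  -0.16240709]
```

View pics/o14.png

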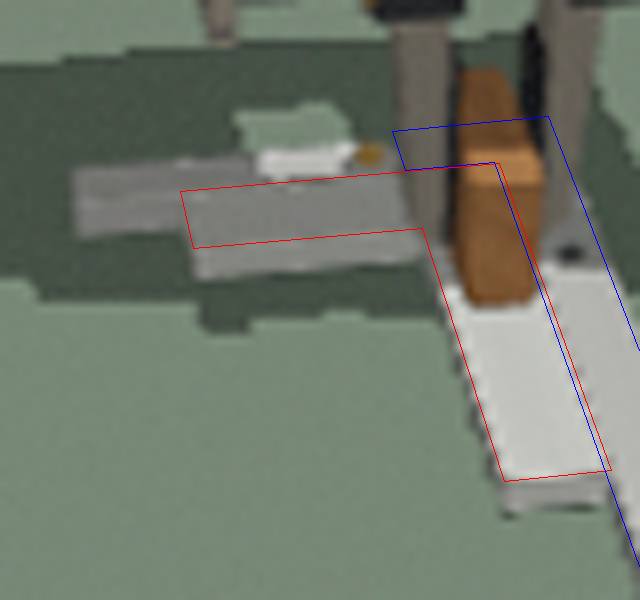

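```bash
python3 -c "
from station import *
print(sign_off())"
```

```text
the job is handed in; nothing more can be done
None
```

I gripped the square by its wooden grip and swept the three blocks along the rail onto the mat with the inside of its L. I then turned it 90° and slid it home into the corner. I handed the job in at about 13 s with the fingers still gripping and pressing; no verdict was reported.

Last checks before handing in:
- **Blocks:** their centres measured at (-24, -224), (-45, -239) and (-69, -221) mm in the corner frame, all over the mat.
- **Square:** the estimated heel position was (1.6, -0.2, 1.6) mm, the yaw error about 0 and the tilt under 0.006 rad. The 1.6 mm in x is about what the calibration error allows, since the square was already against the rail and the picture showed no gap along it.
- **Pressing force:** about 9 N towards the rail and 14 N towards the stop and bar, both steady. I only have the total force at the wrist, so the split between stop and bar is not measured.
- **Bar:** in the side picture its edges lay on the predicted outline of a square bar, to about 1 pixel.
- **Grip:** the fingers were closed on 22 mm at 60 N.
- **Bystanders:** I never went near the tin, planer or roller, and I did not re-measure where they are.

One small disagreement: the upward force on the tool rose to about 6 N while pressing, so the square is probably touching the bench lightly or rubbing on the rail.

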